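Dock the tray and serve a slide box from the tilt-out bin

TASK

Slide the clear tray along the worktop, without lifting it, until it sits flush in the corner of the L-shaped metal stop, touching both arms. Then swing the tilt-out bin beside it fully forward, take the slide box out and set it down in the tray without dropping it; leave the bin open and the tray flush in its corner. Do not disturb the petri dish, the timer, the tape roll or the marker.

Things in the scene. Friction and masses are not known exactly. Their poses are not given: they have to be found in the camera images.
- clear_tray: loose square open tray of clear plastic, 170 x 170 mm over the rim, 37 mm high, upright 2 mm walls (outer faces 83 mm from the centre), 2 mm floor, about 0.2 kg; slides under 1 to 3 N. Origin: centre of its underside; axes along its sides, z up. Starts right of the stop and nearer the robot, turned up to 12 degrees
- station: fixed station: L-shaped aluminium stop with a rack and bin left of it. Origin: inner corner of the L, on the worktop; x away from the robot, y left, z up; turned up to 3 degrees. Left arm: face on y = 0, from x = -130 mm. Rear arm: face on x = 0, from y = -90 mm. Both 12 mm thick, 22 mm high, their free ends flared outward for 40 mm more as a lead-in
- tray_home (a point): where the tray's centre lies when flush in the corner, on the worktop, at x = -83, y = -83 mm of the station's frame; axes as the station's. The tray starts in front of the rear arm's line: slide it along y, then x. The worktop's front edge has a ridge 4 mm high, at world x = 0.385 to 0.413 m. A small fixed black nozzle rest stands at world x 0.66, y -0.147 m: pass in front of it
- bin_hinge (a point): middle of the bin's hinge line, fixed on the station at x = 0, y = 110, z = 50 mm of its frame; the line runs along the station's y. The rack behind spans x -16 to 120, y 22 to 198 mm; its cheeks and dust roof (top at z = 181 mm) begin 20 mm behind the hinge line and cover the closed bin
- bin (a joint): angle of the grey tilt-out bin: 0 closed (start), 1.4 rad (80 degrees) fully forward at its stop. Its top swings about the hinge line toward the station's -x (to the robot) and down. 1 to 2 N at the bar start it; past half way it sinks to its stop by its own weight. Fully forward, its inside is open to above
- bin_floor (a point): point on the bin, on its hinge line. With the bin closed: front wall above it 120 mm high, inner face at x = 0, 4 mm thick; flat floor, upper face 2 mm above it, reaching 66 mm back with a 14 mm lip; side walls 140 mm apart inside, 50 mm high at the back, sloping up to the front rim. Fully forward, the front wall is a shelf rising 10 degrees toward the robot
- bin_bar (a point): middle of the bin's round steel pull bar, 10 mm thick, along the station's y, its two posts 90 mm apart. It stands 45 mm above the front wall's rim, 165 mm from the hinge line (closed: 215 mm above the worktop, 34 mm above the dust roof). Free for fingers on both sides from above; it may turn between them
- slide_box: loose light carton, 30 (its x) by 78 (y) by 52 mm (z), about 0.13 kg; origin: centre of its 30 x 78 mm underside, middle 26 mm along its z. It starts stood on end in the bin; with the bin fully forward it lies on the bin's front wall, 78 mm along station x, 30 mm along y, 52 mm high, with 35 mm or more free on both sides. Any face down will do in the tray
- petri_dish: bystander: petri dish, 68 mm in diameter, 14 mm high, behind the right end of the L's rear arm; origin: centre of underside
- timer: bystander: flat white timer, 62 x 68 x 19 mm, left of the station; origin: centre of underside
- tape_roll: bystander: roll of tape lying flat, 94 mm in diameter, 25 mm high, left of the station; origin: centre of underside
- marker: bystander: black marker pen lying down, 12 x 138 x 13 mm, left of the station; origin: centre of underside

How it is judged:
By the outcome, as a careful person would: the job done as asked, in the order asked, and still so for the second after the job is handed in, with the robot touching nothing.
It also fails if it takes over 72 s, if anything falls off the work surface, if the arm or the gripper's body presses on something with over 40 N, if the wrist force passes 120 N, or if a joint passes its speed limit or range.

ROBOT

A 6-joint arm with a two-finger parallel gripper is mounted at the origin on a cart in front of the work surface, level with it; the furniture and walls round the work are solid. World frame = base frame: x ahead of the robot, y to its left, z up, the work surface at z = 0. Lengths are in m, angles in rad, forces in N, time in s.
With the tool pointing down it reaches from about 0.275 to 0.725 m from the base axis. Payload 5.6 kg.
Tool frame: the origin (TCP) lies on the mounting face of the last link; the fingertips stand 173 mm ahead of it and the grasp point (between the pads) lies 155 mm ahead of it (env.tip_reach is the distance from the TCP to the fingertips, in m); z points along the fingers, y is the direction in which the jaws open and shut (so a half turn about z gives the same grasp; the last joint's range is limited). The gripper opens to 85 mm and grips with 20 to 120 N. Pads are 22 mm wide; open, the fingers measure 114 mm over their backs; the gripper's body (76 mm by 85 mm) begins 54 mm behind the grasp point. The pads swing forward as they close: fully open they stand 13 mm farther back than shut.
Start: joints at [1.471, 0.255, 0.108, 0, -1.424, -0.285], TCP at [0.206, 0.51, 0.405] pointing down, gripper open.
Joint ranges: [-2.95, 2.95], [-1.21, 1.97], [-1.09, 1.5], [-2.87, 1.71], [-2.94, -0.07], [-3.05, 3.05]. Speed limits (rad/s): [2.57, 2.57, 3.14, 3.14, 3.14, 3.14].

INTERFACE

Orientations are given as a rotation vector (axis times angle).
In Python, from station import env gives the robot as it stands. The module is installed in compiled form; this text tells all that it offers.
- The arm moves only by the shell command python3 -m creep 'ROWS' [FORCE]. ROWS is JSON, a list of rows, each an object of numbers: "wx", "wy", "wz": the turn, a rotation vector about the tool's x, y, z in degrees; "dx", "dy", "dz": the shift along the tool's x, y, z in mm; "grip": the closure, from -1 (fully open) to 1 (shut). A call has 1 to 20 rows; each row is the pose to reach, as a shift and turn from the pose commanded when the call began, along the tool's axes at that moment; what a row does not reach only later rows make up. A row lasts 1/12 s, in which the tool goes at most 41.7 mm and 7.16 degrees, less where a joint would pass 70% of its speed; a pose out of reach is approached as far as the arm can. A call with a gripper value outside its range is refused whole. The fingers move at their own pace and stop on an object; FORCE is the grip in N (left out, the last holds). Time passes only in rows, so rows that repeat a pose let the fingers close. It gives the time, the measured TCP pose, the force and the opening at its end, in the units of the state.
- env.sense(): the state, without advancing time (a new reading comes with each control period).
- env.capture(name): name is "side" or "top"; returns a dict with "image" (420x560x3 uint8, blue, green, red), "depth" (420x560 float32, m along the optical axis (not along the pixel's ray), 0 where there is no reading), "fx", "fy", "cx", "cy" (pixels), "R" (3x3) and "t" (3): a world point X has camera coordinates R X + t. Camera axes: x right, y down, z forward; pixel columns grow to the right and rows downward; lengths in m; the calibration is good to about 2 mm. A picture is of the moment at which its call begins.
- env.hand_in(): hands the job in, once; it reports no verdict.
The state is a dict: "t": time; "joints": joint angles; "dq": joint speeds; "effort": joint torques, N m; "tool_pos": TCP position; "eef_rot": TCP orientation; "wrist_force": force on the tool from outside, world axes, zero at the start; "torque": the same for the moment, N m; "gripper_width": finger opening in m.
Only numpy, scipy, OpenCV 4.12 (cv2) and the standard library are available. Lean on these libraries where they do the work, as an engineer would, in place of code of your own. Each camera call takes 0.05 s, during which the arm holds its last target. There are 200 camera calls.

## Working session

There is one attempt and no reset: what is moved stays moved. The work goes in short steps, Python scripts to look and compute and a shell command to move; the robot and the scene stay as the last step left them, time stands still between calls to the robot, and variables do not carry over. Pictures are saved under pics/ and viewed, about 8 in all and at most 12, crops included, and the job is handed in when it is done.

```bash
mkdir -p pics; cat > h.py <<'E'
import numpy as np,cv2
from station import env
from scipy.spatial.transform import Rotation as Rn
def cap(n,f=None):
    c=env.capture(n)
    if f: cv2.imwrite('pics/'+f,c['image'])
    return c
def pts(c,uv):
    uv=np.atleast_2d(uv).astype(int);d=c['depth'][uv[:,1],uv[:,0]]
    P=np.c_[(uv[:,0]-c['cx'])/c['fx']*d,(uv[:,1]-c['cy'])/c['fy']*d,d]
    return (P-c['t'])@c['R']
def ray(c,uv,z):
    uv=np.atleast_2d(uv).astype(float)
    D=np.c_[(uv[:,0]-c['cx'])/c['fx'],(uv[:,1]-c['cy'])/c['fy'],np.ones(len(uv))]@c['R']
    o=-c['R'].T@c['t'];return o+D*((z-o[2])/D[:,2])[:,None]
def proj(c,X):
    q=np.atleast_2d(X)@c['R'].T+c['t'];return q[:,:2]/q[:,2:]*[c['fx'],c['fy']]+[c['cx'],c['cy']]
E
python3 - <<'E'
from h import *
np.set_printoptions(precision=4,suppress=True)
a=cap('top','t0.png');b=cap('side','s0.png')
for c in(a,b):print(-c['R'].T@c['t'],c['R'],c['fx'],c['cx'],c['cy'])
print(env.sense())
E
```

```text
[0.3518 0.1191 1.3561] [[-0.0637 -0.998  -0.0019]
 [-0.9778  0.0628 -0.1999]
 [ 0.1997 -0.0109 -0.9798]] 413.11575440015855 280.46531301676714 199.2767223059993
[0.6055 0.9837 0.7156] [[-0.9996  0.0217 -0.0173]
 [ 0.0262  0.5304 -0.8473]
 [-0.0092 -0.8475 -0.5308]] 403.01727292977563 286.77894417054864 208.19883069962762
{'t': 0.1, 'joints': array([ 1.4706,  0.2557,  0.1071, -0.0004, -1.4239, -0.2846]), 'dq': array([-0.0006, -0.0023,  0.0012,  0.0021,  0.0001, -0.0003]), 'effort': array([ -0.0041, -38.7603,  23.8476,   5.378 ,  -0.0037,   0.    ]), 'tool_pos': array([0.2063, 0.5097, 0.4039]), 'eef_rot': array([ 3.0819, -0.6005, -0.0004]), 'wrist_force': array([ 0.0933, -0.0194,  0.2375]), 'torque': array([-0.042 , -0.0265,  0.0272]), 'gripper_width': 0.08504653132113069}
```

View pics/t0.png

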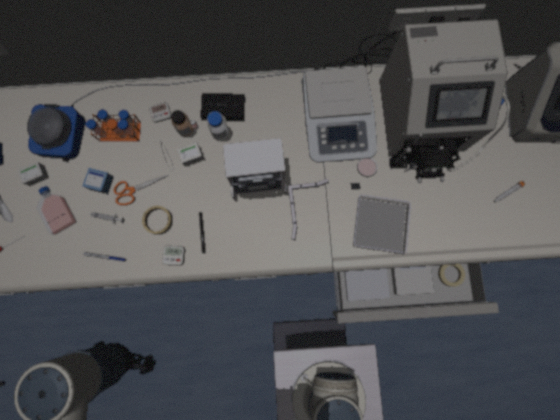

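View pics/s0.png

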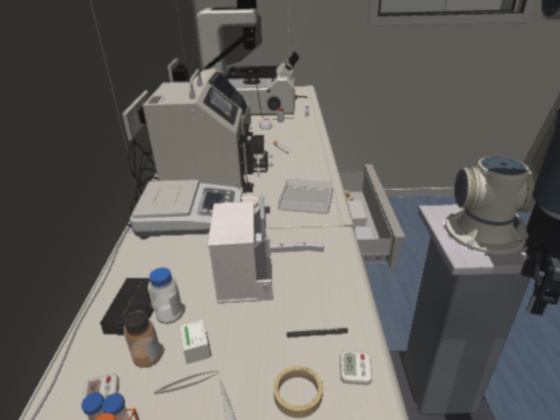

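The top view shows the rack at (255,168), the L's corner near (291,187), the tray's corners near (359,197), (408,200), (404,252), (355,248), the petri dish at (367,168) and the nozzle rest at (355,186). The side view shows the tray at (306,196) and the rack at (240,250). I'll enlarge the top view.

```bash
python3 - <<'E'
from h import *
np.set_printoptions(precision=4,suppress=True)
c=cap('top');im=np.mean([cap('top')['image'] for _ in range(4)],axis=0)
cr=np.clip(im[135:260,215:415]*1.5,0,255).astype(np.uint8)
cv2.imwrite('pics/t1.png',cv2.resize(cr,None,fx=4,fy=4,interpolation=cv2.INTER_CUBIC))
for n,p in dict(tl=(359,197),tr=(408,200),br=(404,252),bl=(355,248)).items(): print(n,ray(c,p,.037),pts(c,p))
for p in [(292,190),(293,237),(326,183)]: print(ray(c,p,.022),pts(c,p))
# high depth points of station -> bar/roof
v,u=np.mgrid[135:200,215:295];P=pts(c,np.c_[u.ravel(),v.ravel()])
m=P[:,2]>.165; print(m.sum(),P[m].min(0),P[m].max(0)); 
m2=P[:,2]>.195;print(P[m2][:40])
E
```

```text
tl [[ 0.6117 -0.1516  0.037 ]] [[ 0.6118 -0.1517  0.0364]]
tr [[ 0.5915 -0.3097  0.037 ]] [[ 0.5983 -0.3218 -0.0001]]
br [[ 0.425 -0.276  0.037]] [[ 0.4253 -0.2777  0.0312]]
bl [[ 0.4475 -0.122   0.037 ]] [[ 0.4501 -0.1286  0.0011]]
[[0.6524 0.0642 0.022 ]] [[0.6572 0.0634 0.0009]]
[[0.4967 0.0718 0.022 ]] [[0.4969 0.0717 0.0202]]
[[ 0.669  -0.0501  0.022 ]] [[ 0.6718 -0.0516  0.0103]]
2181 [0.3518 0.0887 0.1651] [0.7788 0.267  1.3561]
[[0.3518 0.1191 1.3561]
 [0.3518 0.1191 1.3561]
 [0.3518 0.1191 1.3561]
 [0.3518 0.1191 1.3561]
 [0.3518 0.1191 1.3561]
 [0.3518 0.1191 1.3561]
 [0.3518 0.1191 1.3561]
 [0.3518 0.1191 1.3561]
 [0.3518 0.1191 1.3561]
 [0.6573 0.1488 0.2169]
 [0.6578 0.146  0.2145]
 [0.6566 0.1431 0.2183]
 [0.6567 0.1403 0.2173]
 [0.6558 0.1374 0.2201]
 [0.6552 0.1345 0.2216]
 [0.656  0.1317 0.2179]
 [0.6556 0.1289 0.2185]
 [0.6566 0.1261 0.2144]
 [0.6572 0.1748 0.2125]
 [0.6554 0.1716 0.2187]
 [0.6548 0.1687 0.2204]
 [0.656  0.1661 0.2151]
 [0.6549 0.1631 0.2185]
 [0.6542 0.1602 0.2204]
 [0.6549 0.1575 0.2171]
 [0.6534 0.1545 0.2219]
 [0.6533 0.1517 0.2216]
 [0.6542 0.1489 0.2176]
 [0.6541 0.1461 0.2175]
 [0.6526 0.1432 0.2224]
 [0.6528 0.1404 0.2208]
 [0.6541 0.1376 0.2154]
 [0.6527 0.1347 0.22  ]
 [0.6533 0.1319 0.217 ]
 [0.6524 0.129  0.2197]
 [0.6523 0.1262 0.2193]
 [0.6537 0.2    0.2209]
 [0.6533 0.1971 0.2217]
 [0.654  0.1945 0.2185]
 [0.6531 0.1915 0.221 ]]
```

View pics/t1.png

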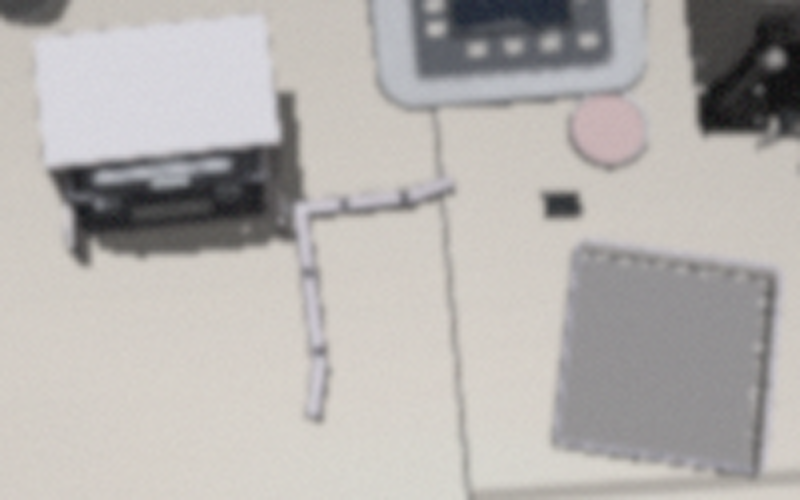

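The crop shows the L's inner corner at about (308,214), with the left arm's inner face down to (324,350) and the rear arm's face to (405,205). The tray corners are (580,243), (777,268), (758,475) and (553,447). The bar is at about (165,170) in front of the roof.

```bash
cat >> h.py <<'E'
np.set_printoptions(precision=4,suppress=True)
def goto(p,yaw,pitch=0):
    """print row deltas to TCP p, tool down, tool-y axis at world heading yaw(deg) (mod 180); pitch: tilt about tool y"""
    s=env.sense();R0=Rn.from_rotvec(s['eef_rot']);M=R0.as_matrix()
    best=None
    for k in(0,180):
        a=np.radians(yaw+k);y=np.array([np.cos(a),np.sin(a),0]);z=np.array([0,0,-1.]);x=np.cross(y,z)
        T=Rn.from_matrix(np.c_[x,y,z])*Rn.from_euler('y',pitch,degrees=True)
        w=(R0.inv()*T).as_rotvec(degrees=True)
        if best is None or np.linalg.norm(w)<np.linalg.norm(best): best=w
    d=M.T@(np.array(p)-s['tool_pos'])*1000
    n=max(np.linalg.norm(d)/41.7,np.linalg.norm(best)/7.16)
    print('d',d.round(1),'w',best.round(1),'rows>=%.1f'%n,'j6',s['joints'][5].round(2))
E
python3 - <<'E'
from h import *
c=cap('top')
f=lambda l:(np.array(l,float)+.5)/4-.5+[215,135]
Tc=ray(c,f([(580,243),(777,268),(758,475),(553,447)]),.037)[:,:2]
print('tray',Tc,Tc.mean(0),[np.linalg.norm(Tc[i]-Tc[i-1]) for i in range(4)])
print('yaw',[np.degrees(np.arctan2(*(b-a)[::-1])) for a,b in((Tc[3],Tc[0]),(Tc[2],Tc[1]),(Tc[1],Tc[0]),(Tc[2],Tc[3]))])
L=ray(c,f([(309,214),(324,350),(405,205)]),.022)[:,:2]
print('L',L,np.degrees(np.arctan2(*(L[0]-L[1])[::-1])),np.degrees(np.arctan2(*(L[0]-L[2])[::-1]))-90,np.linalg.norm(L[0]-L[1]),np.linalg.norm(L[0]-L[2]))
roof=ray(c,f([(45,165),(280,143),(265,15),(35,40)]),.181)[:,:2];print('roof',roof)
# bar line fit
v,u=np.mgrid[150:195,215:295];P=pts(c,np.c_[u.ravel(),v.ravel()]);m=(P[:,2]>.195)&(P[:,2]<.3);B=P[m];print('bar',len(B),B.mean(0),B.min(0),B.max(0),np.polyfit(B[:,1],B[:,0],1))
tm=Tc.mean(0);yaw=np.radians(np.mean([np.degrees(np.arctan2(*(b-a)[::-1])) for a,b in((Tc[3],Tc[0]),(Tc[2],Tc[1]))]))
g=tm+84*1e-3*np.array([np.sin(yaw),-np.cos(yaw)]);print('grip',g);goto([*g,.28],np.degrees(yaw)+90)
E
```

```text
tray [[ 0.617  -0.1542]
 [ 0.586  -0.3119]
 [ 0.4206 -0.2758]
 [ 0.4531 -0.1158]] [ 0.5192 -0.2144] [np.float64(0.16833790454535777), np.float64(0.1607146849961411), np.float64(0.16926331791545174), np.float64(0.1632558476494049)]
yaw [np.float64(-13.171186623732044), np.float64(-12.300395678459553), np.float64(78.89202401803222), np.float64(78.54180561827265)]
L [[ 0.6588  0.0642]
 [ 0.5446  0.0599]
 [ 0.6614 -0.0158]] 2.1689082796370256 1.8160490264519495 0.1143046491100454 0.08001613412640335
roof [[0.6715 0.2617]
 [0.6771 0.0883]
 [0.7768 0.093 ]
 [0.7683 0.2655]]
bar 128 [0.6505 0.1746 0.2173] [0.6441 0.126  0.1962] [0.657  0.2233 0.2238] [-0.0471  0.6587]
grip [ 0.5006 -0.2964]
d [575.3 636.7 124.7] w [ 0.   0.  -9.3] rows>=20.8 j6 -0.28
```

```bash
python3 -m creep '[{"dx":575,"dy":637,"dz":100,"wz":-9},{"dx":575,"dy":637,"dz":100,"wz":-9},{"dx":575,"dy":637,"dz":100,"wz":-9},{"dx":575,"dy":637,"dz":100,"wz":-9},{"dx":575,"dy":637,"dz":100,"wz":-9},{"dx":575,"dy":637,"dz":100,"wz":-9},{"dx":575,"dy":637,"dz":100,"wz":-9},{"dx":575,"dy":637,"dz":100,"wz":-9},{"dx":575,"dy":637,"dz":100,"wz":-9},{"dx":575,"dy":637,"dz":100,"wz":-9},{"dx":575,"dy":637,"dz":100,"wz":-9},{"dx":575,"dy":637,"dz":100,"wz":-9},{"dx":575,"dy":637,"dz":100,"wz":-9},{"dx":575,"dy":637,"dz":100,"wz":-9},{"dx":575,"dy":637,"dz":100,"wz":-9},{"dx":575,"dy":637,"dz":100,"wz":-9},{"dx":575,"dy":637,"dz":100,"wz":-9},{"dx":575,"dy":637,"dz":100,"wz":-9},{"dx":575,"dy":637,"dz":100,"wz":-9},{"dx":575,"dy":637,"dz":100,"wz":-9}]' 20; python3 -c "
from h import *
print(env.sense()['joints']);goto([.501,-.296,.185],78.3)"
```

```text
[ 1.4706  0.2552  0.108  -0.0001 -1.4239 -0.2846]
d [575.5 636.2 219.7] w [  0.    0.  -10.3] rows>=21.2 j6 -0.28invalid input at $[0]: expected keys wx, wy, wz, dx, dy, dz, grip
```

Every row needs all seven keys.

```bash
python3 -m creep '[{"wx":0,"wy":0,"wz":-10,"dx":575,"dy":637,"dz":100,"grip":-1},{"wx":0,"wy":0,"wz":-10,"dx":575,"dy":637,"dz":100,"grip":-1},{"wx":0,"wy":0,"wz":-10,"dx":575,"dy":637,"dz":100,"grip":-1},{"wx":0,"wy":0,"wz":-10,"dx":575,"dy":637,"dz":100,"grip":-1},{"wx":0,"wy":0,"wz":-10,"dx":575,"dy":637,"dz":100,"grip":-1},{"wx":0,"wy":0,"wz":-10,"dx":575,"dy":637,"dz":100,"grip":-1},{"wx":0,"wy":0,"wz":-10,"dx":575,"dy":637,"dz":100,"grip":-1},{"wx":0,"wy":0,"wz":-10,"dx":575,"dy":637,"dz":100,"grip":-1},{"wx":0,"wy":0,"wz":-10,"dx":575,"dy":637,"dz":100,"grip":-1},{"wx":0,"wy":0,"wz":-10,"dx":575,"dy":637,"dz":100,"grip":-1},{"wx":0,"wy":0,"wz":-10,"dx":575,"dy":637,"dz":100,"grip":-1},{"wx":0,"wy":0,"wz":-10,"dx":575,"dy":637,"dz":100,"grip":-1},{"wx":0,"wy":0,"wz":-10,"dx":575,"dy":637,"dz":100,"grip":-1},{"wx":0,"wy":0,"wz":-10,"dx":575,"dy":637,"dz":100,"grip":-1},{"wx":0,"wy":0,"wz":-10,"dx":575,"dy":637,"dz":100,"grip":-1},{"wx":0,"wy":0,"wz":-10,"dx":575,"dy":637,"dz":100,"grip":-1},{"wx":0,"wy":0,"wz":-10,"dx":575,"dy":637,"dz":100,"grip":-1},{"wx":0,"wy":0,"wz":-10,"dx":575,"dy":637,"dz":100,"grip":-1},{"wx":0,"wy":0,"wz":-10,"dx":575,"dy":637,"dz":100,"grip":-1},{"wx":0,"wy":0,"wz":-10,"dx":575,"dy":637,"dz":100,"grip":-1}]' 20; python3 -c "
from h import *
print(env.sense()['joints']);goto([.501,-.296,.185],78.3)"
```

```text
t: 2.07
tool_pos: [0.4901, -0.2702, 0.308]
eef_rot: [3.124, -0.33, 0.0]
wrist_force: [1.2, 1.6, 0.8]
gripper_width: 0.0857
[-0.2244  0.3214 -0.0504  0.     -1.1988  1.5846]
d [ 16.   22.9 123. ] w [ 0.  -0.  -0.4] rows>=3.0 j6 1.58
```

```bash
python3 -m creep '[{"wx":0,"wy":0,"wz":0,"dx":0,"dy":0,"dz":0,"grip":-1},{"wx":0,"wy":0,"wz":0,"dx":0,"dy":0,"dz":0,"grip":-1},{"wx":0,"wy":0,"wz":0,"dx":0,"dy":0,"dz":0,"grip":-1}]' 20; python3 -c "
from h import *
goto([.501,-.296,.185],78.3)
c=cap('side')
cv2.imwrite('pics/s1.png',cv2.resize(c['image'][120:260,220:400],None,fx=4,fy=4,interpolation=cv2.INTER_CUBIC))"
```

```text
t: 2.32
tool_pos: [0.4897, -0.2679, 0.3079]
eef_rot: [-3.124, 0.331, 0.001]
wrist_force: [0.6, 0.9, 0.0]
gripper_width: 0.0856
d [ 17.   25.1 122.9] w [-0.   0.  -0.4] rows>=3.0 j6 1.58
```

View pics/s1.png

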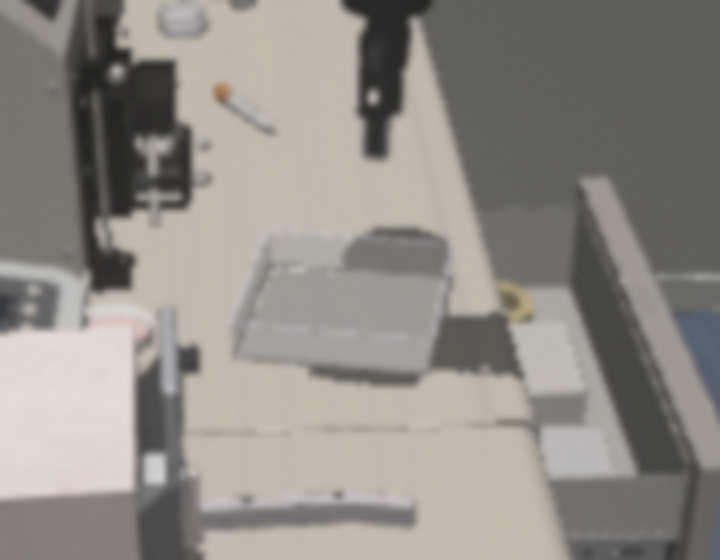

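The side crop shows the tray's right wall (rim from (268,232) to (448,240)) with the gripper hanging above it. Descend over that wall and grip.

```bash
python3 -m creep '[{"wx":0,"wy":0,"wz":0,"dx":17,"dy":25,"dz":25,"grip":-1},{"wx":0,"wy":0,"wz":0,"dx":17,"dy":25,"dz":60,"grip":-1},{"wx":0,"wy":0,"wz":0,"dx":17,"dy":25,"dz":95,"grip":-1},{"wx":0,"wy":0,"wz":0,"dx":17,"dy":25,"dz":120,"grip":-1},{"wx":0,"wy":0,"wz":0,"dx":17,"dy":25,"dz":120,"grip":-1},{"wx":0,"wy":0,"wz":0,"dx":17,"dy":25,"dz":120,"grip":0.3},{"wx":0,"wy":0,"wz":0,"dx":17,"dy":25,"dz":120,"grip":0.6},{"wx":0,"wy":0,"wz":0,"dx":17,"dy":25,"dz":120,"grip":0.8},{"wx":0,"wy":0,"wz":0,"dx":17,"dy":25,"dz":120,"grip":1},{"wx":0,"wy":0,"wz":0,"dx":17,"dy":25,"dz":120,"grip":1},{"wx":0,"wy":0,"wz":0,"dx":17,"dy":25,"dz":120,"grip":1},{"wx":0,"wy":0,"wz":0,"dx":17,"dy":25,"dz":120,"grip":1}]' 20; python3 -c "
from h import *
c=cap('top','t2.png');s=cap('side')
A=cv2.resize(c['image'][180:270,320:430],(440,360));B=cv2.resize(s['image'][130:230,260:370],(352,320))
o=np.zeros((360,792,3),np.uint8);o[:,:440]=A;o[:320,440:]=B;cv2.imwrite('pics/m2.png',o)"
```

```text
t: 3.37
tool_pos: [0.5014, -0.296, 0.1889]
eef_rot: [3.124, -0.33, 0.002]
wrist_force: [2.9, -0.3, 0.9]
gripper_width: 0.0014
```

View pics/m2.png

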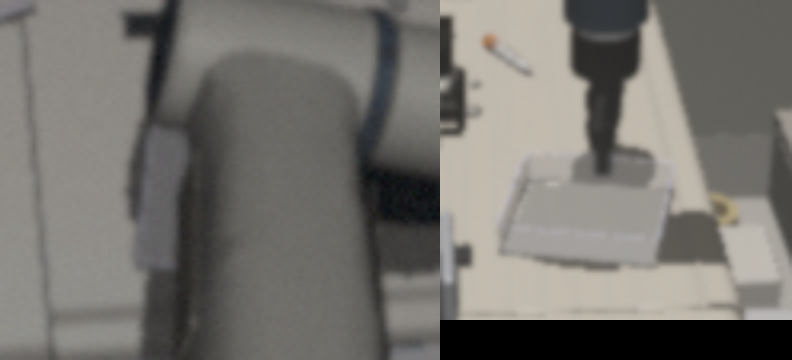

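```bash
python3 -c "
from h import *
goto([.538,-.123,.189],92)"
```

```text
d [  -0.3 -176.8   -0.1] w [  0.   -0.1 -14. ] rows>=4.2 j6 1.63
```

```bash
python3 -m creep '[{"wx":0,"wy":0,"wz":0,"dx":0,"dy":-6,"dz":0,"grip":1},{"wx":0,"wy":0,"wz":-1,"dx":0,"dy":-18,"dz":0,"grip":1},{"wx":0,"wy":0,"wz":-2,"dx":0,"dy":-32,"dz":0,"grip":1},{"wx":0,"wy":0,"wz":-4,"dx":0,"dy":-48,"dz":0,"grip":1},{"wx":0,"wy":0,"wz":-5,"dx":0,"dy":-64,"dz":0,"grip":1},{"wx":0,"wy":0,"wz":-7,"dx":0,"dy":-80,"dz":0,"grip":1},{"wx":0,"wy":0,"wz":-8,"dx":0,"dy":-96,"dz":0,"grip":1},{"wx":0,"wy":0,"wz":-10,"dx":0,"dy":-112,"dz":0,"grip":1},{"wx":0,"wy":0,"wz":-11,"dx":0,"dy":-128,"dz":0,"grip":1},{"wx":0,"wy":0,"wz":-13,"dx":0,"dy":-144,"dz":0,"grip":1},{"wx":0,"wy":0,"wz":-14,"dx":0,"dy":-160,"dz":0,"grip":1},{"wx":0,"wy":0,"wz":-14,"dx":0,"dy":-170,"dz":0,"grip":1},{"wx":0,"wy":0,"wz":-14,"dx":0,"dy":-177,"dz":0,"grip":1},{"wx":0,"wy":0,"wz":-14,"dx":0,"dy":-177,"dz":0,"grip":1}]' 30; python3 -c "
from h import *
c=cap('top','t3.png');s=cap('side')
A=cv2.resize(c['image'][170:260,270:380],(440,360));B=cv2.resize(s['image'][150:260,250:360],(352,352))
o=np.zeros((360,792,3),np.uint8);o[:,:440]=A;o[:352,440:]=B;cv2.imwrite('pics/m3.png',o)"
```

```text
t: 4.63
tool_pos: [0.5388, -0.1213, 0.1889]
eef_rot: [-3.141, -0.055, -0.002]
wrist_force: [-1.7, 3.4, 7.3]
gripper_width: 0.0017
```

View pics/m3.png

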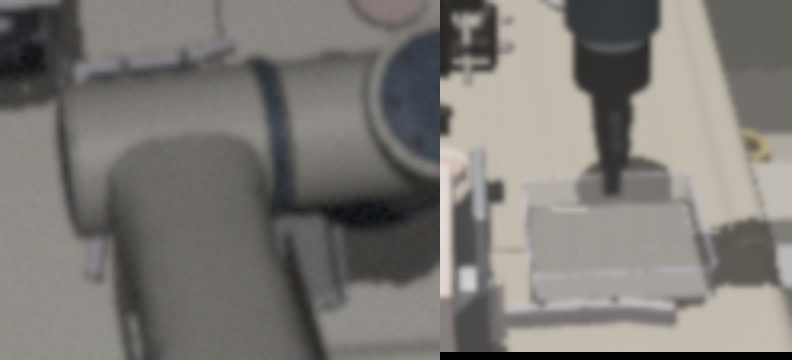

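The tray followed, with its left side now about 15 mm short of the left arm (side crop, near edge (530,300)–(700,300), arm at y≈312). Close the gap in y gently.

```bash
python3 -m creep '[{"wx":0,"wy":0,"wz":0,"dx":6,"dy":-6,"dz":0,"grip":1},{"wx":0,"wy":0,"wz":0,"dx":14,"dy":-10,"dz":0,"grip":1},{"wx":0,"wy":0,"wz":0,"dx":22,"dy":-12,"dz":0,"grip":1},{"wx":0,"wy":0,"wz":0,"dx":30,"dy":-12,"dz":0,"grip":1},{"wx":0,"wy":0,"wz":0,"dx":34,"dy":-12,"dz":0,"grip":1},{"wx":0,"wy":0,"wz":0,"dx":34,"dy":-12,"dz":0,"grip":1}]' 30; python3 -m creep '[{"wx":0,"wy":0,"wz":0,"dx":0,"dy":-1,"dz":0,"grip":1},{"wx":0,"wy":0,"wz":0,"dx":0,"dy":-2,"dz":0,"grip":1},{"wx":0,"wy":0,"wz":0,"dx":0,"dy":-3,"dz":0,"grip":1}]';python3 -m creep '[{"wx":0,"wy":0,"wz":0,"dx":0,"dy":-1,"dz":0,"grip":1},{"wx":0,"wy":0,"wz":0,"dx":0,"dy":-2,"dz":0,"grip":1},{"wx":0,"wy":0,"wz":0,"dx":0,"dy":-2,"dz":0,"grip":1}]'
```

```text
t: 5.23
tool_pos: [0.5716, -0.1093, 0.1889]
eef_rot: [3.141, 0.054, -0.003]
wrist_force: [-4.3, -0.0, 9.6]
gripper_width: 0.0017
t: 5.48
tool_pos: [0.5718, -0.107, 0.1889]
eef_rot: [3.14, 0.054, 0.001]
wrist_force: [0.0, -4.3, 6.0]
gripper_width: 0.0014
t: 5.73
tool_pos: [0.5718, -0.1048, 0.1889]
eef_rot: [3.14, 0.054, 0.001]
wrist_force: [-0.4, -3.6, 6.4]
gripper_width: 0.0018
```

```bash
python3 -m creep '[{"wx":0,"wy":0,"wz":0,"dx":3,"dy":0,"dz":0,"grip":1},{"wx":0,"wy":0,"wz":0,"dx":6,"dy":0,"dz":0,"grip":1},{"wx":0,"wy":0,"wz":0,"dx":6,"dy":-1,"dz":0,"grip":1},{"wx":0,"wy":0,"wz":0,"dx":6,"dy":-2,"dz":0,"grip":1}]'; python3 -m creep '[{"wx":0,"wy":0,"wz":0,"dx":0,"dy":-1,"dz":0,"grip":1},{"wx":0,"wy":0,"wz":0,"dx":0,"dy":-2,"dz":0,"grip":1},{"wx":0,"wy":0,"wz":0,"dx":0,"dy":-2,"dz":0,"grip":1}]';python3 -m creep '[{"wx":0,"wy":0,"wz":0,"dx":2,"dy":0,"dz":0,"grip":1},{"wx":0,"wy":0,"wz":0,"dx":3,"dy":0,"dz":0,"grip":1},{"wx":0,"wy":0,"wz":0,"dx":3,"dy":0,"dz":0,"grip":1}]'
```

```text
t: 6.07
tool_pos: [0.5772, -0.1034, 0.1889]
eef_rot: [3.138, 0.054, -0.002]
wrist_force: [-1.3, -11.2, 5.2]
gripper_width: 0.0013
t: 6.32
tool_pos: [0.5779, -0.1028, 0.1889]
eef_rot: [3.136, 0.055, 0.001]
wrist_force: [2.2, -15.7, 1.2]
gripper_width: 0.0016
t: 6.57
tool_pos: [0.579, -0.1028, 0.1889]
eef_rot: [3.136, 0.054, -0.008]
wrist_force: [-7.0, -13.5, 9.5]
gripper_width: 0.0013
```

y contact is made (-15 N). I'll ease y and continue x.

```bash
python3 -m creep '[{"wx":0,"wy":0,"wz":0,"dx":0,"dy":2,"dz":0,"grip":1},{"wx":0,"wy":0,"wz":0,"dx":2,"dy":2,"dz":0,"grip":1},{"wx":0,"wy":0,"wz":0,"dx":3,"dy":2,"dz":0,"grip":1},{"wx":0,"wy":0,"wz":0,"dx":3,"dy":2,"dz":0,"grip":1}]'; python3 -m creep '[{"wx":0,"wy":0,"wz":0,"dx":2,"dy":0,"dz":0,"grip":1},{"wx":0,"wy":0,"wz":0,"dx":3,"dy":0,"dz":0,"grip":1},{"wx":0,"wy":0,"wz":0,"dx":3,"dy":0,"dz":0,"grip":1}]'
```

```text
t: 6.9
tool_pos: [0.5803, -0.1033, 0.1889]
eef_rot: [3.139, 0.054, -0.015]
wrist_force: [-15.3, -3.7, 19.5]
gripper_width: 0.0015
t: 7.15
tool_pos: [0.5836, -0.1035, 0.1889]
eef_rot: [3.138, 0.054, -0.014]
wrist_force: [-10.7, -6.0, 12.6]
gripper_width: 0.0013
```

```bash
python3 -m creep '[{"wx":0,"wy":0,"wz":0,"dx":-2,"dy":1,"dz":0,"grip":0.5},{"wx":0,"wy":0,"wz":0,"dx":-2,"dy":1,"dz":0,"grip":0.3},{"wx":0,"wy":0,"wz":0,"dx":-2,"dy":1,"dz":0,"grip":0.3},{"wx":0,"wy":0,"wz":0,"dx":-2,"dy":1,"dz":-30,"grip":0.3},{"wx":0,"wy":0,"wz":0,"dx":-2,"dy":1,"dz":-70,"grip":0.3},{"wx":0,"wy":0,"wz":0,"dx":-60,"dy":80,"dz":-70,"grip":1},{"wx":0,"wy":0,"wz":0,"dx":-140,"dy":110,"dz":-70,"grip":1},{"wx":0,"wy":0,"wz":0,"dx":-180,"dy":110,"dz":-70,"grip":1},{"wx":0,"wy":0,"wz":0,"dx":-180,"dy":110,"dz":-70,"grip":1},{"wx":0,"wy":0,"wz":0,"dx":-180,"dy":110,"dz":-70,"grip":1},{"wx":0,"wy":0,"wz":0,"dx":-180,"dy":110,"dz":-70,"grip":1},{"wx":0,"wy":0,"wz":0,"dx":-180,"dy":110,"dz":-70,"grip":1}]'; python3 -c "
from h import *
c=cap('top','t4.png');s=cap('side')
A=cv2.resize(c['image'][170:260,270:380],(440,360),interpolation=2);B=cv2.resize(s['image'][150:260,250:360],(352,352),interpolation=2)
o=np.zeros((360,792,3),np.uint8);o[:,:440]=A;o[:352,440:]=B;cv2.imwrite('pics/m4.png',np.clip(o*1.4,0,255).astype(np.uint8))"
```

```text
t: 8.15
tool_pos: [0.4087, -0.2187, 0.2583]
eef_rot: [-3.141, -0.05, -0.0]
wrist_force: [1.0, 1.2, 0.0]
gripper_width: 0.0002
```

View pics/m4.png

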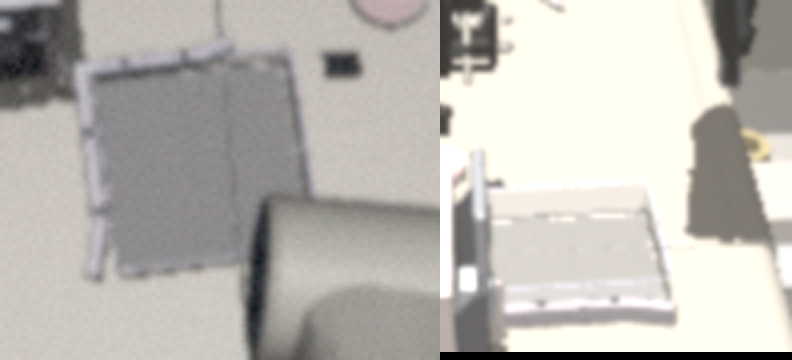

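The tray is nearly home but turned a degree or two: its near-left corner at (118,270) stands about 4 mm off the left arm's line. I'll nudge it from outside with shut fingers, starting with the right wall near its front end.

```bash
python3 -m creep '[{"wx":0,"wy":0,"wz":0,"dx":40,"dy":-10,"dz":0,"grip":1},{"wx":0,"wy":0,"wz":0,"dx":80,"dy":-30,"dz":0,"grip":1},{"wx":0,"wy":0,"wz":0,"dx":115,"dy":-50,"dz":0,"grip":1},{"wx":0,"wy":0,"wz":0,"dx":130,"dy":-59,"dz":20,"grip":1},{"wx":0,"wy":0,"wz":0,"dx":130,"dy":-59,"dz":55,"grip":1},{"wx":0,"wy":0,"wz":0,"dx":130,"dy":-59,"dz":73,"grip":1},{"wx":0,"wy":0,"wz":0,"dx":130,"dy":-65,"dz":73,"grip":1},{"wx":0,"wy":0,"wz":0,"dx":130,"dy":-73,"dz":73,"grip":1},{"wx":0,"wy":0,"wz":0,"dx":130,"dy":-81,"dz":73,"grip":1},{"wx":0,"wy":0,"wz":0,"dx":130,"dy":-87,"dz":73,"grip":1},{"wx":0,"wy":0,"wz":0,"dx":130,"dy":-90,"dz":73,"grip":1},{"wx":0,"wy":0,"wz":0,"dx":130,"dy":-92,"dz":73,"grip":1}]'; python3 -m creep '[{"wx":0,"wy":0,"wz":0,"dx":0,"dy":-1,"dz":0,"grip":1},{"wx":0,"wy":0,"wz":0,"dx":0,"dy":-2,"dz":0,"grip":1},{"wx":0,"wy":0,"wz":0,"dx":0,"dy":-2,"dz":0,"grip":1}]';python3 -m creep '[{"wx":0,"wy":0,"wz":0,"dx":0,"dy":-1,"dz":0,"grip":1},{"wx":0,"wy":0,"wz":0,"dx":0,"dy":-2,"dz":0,"grip":1},{"wx":0,"wy":0,"wz":0,"dx":0,"dy":-2,"dz":0,"grip":1}]'
```

```text
t: 9.25
tool_pos: [0.5376, -0.1212, 0.1867]
eef_rot: [3.141, 0.055, 0.004]
wrist_force: [-1.5, -3.8, 2.1]
gripper_width: 0.0003
t: 9.5
tool_pos: [0.5374, -0.1205, 0.1861]
eef_rot: [3.14, 0.054, 0.002]
wrist_force: [0.6, -5.5, 3.0]
gripper_width: 0.0002
t: 9.75
tool_pos: [0.5374, -0.1198, 0.1861]
eef_rot: [3.137, 0.054, 0.001]
wrist_force: [-0.2, -11.3, 3.2]
gripper_width: 0.0
```

```bash
python3 -m creep '[{"wx":0,"wy":0,"wz":0,"dx":0,"dy":20,"dz":0,"grip":1},{"wx":0,"wy":0,"wz":0,"dx":-40,"dy":25,"dz":0,"grip":1},{"wx":0,"wy":0,"wz":0,"dx":-80,"dy":25,"dz":0,"grip":1},{"wx":0,"wy":0,"wz":0,"dx":-85,"dy":0,"dz":0,"grip":1},{"wx":0,"wy":0,"wz":0,"dx":-85,"dy":-40,"dz":0,"grip":1},{"wx":0,"wy":0,"wz":0,"dx":-85,"dy":-80,"dz":0,"grip":1},{"wx":0,"wy":0,"wz":0,"dx":-85,"dy":-95,"dz":0,"grip":1},{"wx":0,"wy":0,"wz":0,"dx":-78,"dy":-95,"dz":0,"grip":1},{"wx":0,"wy":0,"wz":0,"dx":-70,"dy":-95,"dz":0,"grip":1},{"wx":0,"wy":0,"wz":0,"dx":-63,"dy":-95,"dz":0,"grip":1},{"wx":0,"wy":0,"wz":0,"dx":-58,"dy":-95,"dz":0,"grip":1},{"wx":0,"wy":0,"wz":0,"dx":-56,"dy":-95,"dz":0,"grip":1},{"wx":0,"wy":0,"wz":0,"dx":-54,"dy":-95,"dz":0,"grip":1}]'; python3 -m creep '[{"wx":0,"wy":0,"wz":0,"dx":1,"dy":0,"dz":0,"grip":1},{"wx":0,"wy":0,"wz":0,"dx":2,"dy":0,"dz":0,"grip":1},{"wx":0,"wy":0,"wz":0,"dx":2,"dy":0,"dz":0,"grip":1}]';python3 -m creep '[{"wx":0,"wy":0,"wz":0,"dx":1,"dy":0,"dz":0,"grip":1},{"wx":0,"wy":0,"wz":0,"dx":2,"dy":0,"dz":0,"grip":1},{"wx":0,"wy":0,"wz":0,"dx":2,"dy":0,"dz":0,"grip":1}]'
```

```text
t: 10.83
tool_pos: [0.4801, -0.0254, 0.1849]
eef_rot: [-3.141, -0.051, 0.001]
wrist_force: [0.3, -0.4, -0.5]
gripper_width: -0.0001
t: 11.08
tool_pos: [0.4818, -0.0249, 0.1852]
eef_rot: [3.141, 0.053, -0.0]
wrist_force: [-0.3, 0.1, 0.7]
gripper_width: -0.0001
t: 11.33
tool_pos: [0.4839, -0.0246, 0.1853]
eef_rot: [-3.141, -0.054, -0.0]
wrist_force: [0.0, 0.4, 0.4]
gripper_width: 0.0003
```

```bash
python3 -m creep '[{"wx":0,"wy":0,"wz":0,"dx":1,"dy":0,"dz":0,"grip":1},{"wx":0,"wy":0,"wz":0,"dx":2,"dy":0,"dz":0,"grip":1},{"wx":0,"wy":0,"wz":0,"dx":2,"dy":0,"dz":0,"grip":1}]';python3 -m creep '[{"wx":0,"wy":0,"wz":0,"dx":1,"dy":0,"dz":0,"grip":1},{"wx":0,"wy":0,"wz":0,"dx":2,"dy":0,"dz":0,"grip":1},{"wx":0,"wy":0,"wz":0,"dx":2,"dy":0,"dz":0,"grip":1}]'
```

```text
t: 11.58
tool_pos: [0.486, -0.0245, 0.1853]
eef_rot: [3.141, 0.054, 0.0]
wrist_force: [-0.1, -0.5, 0.1]
gripper_width: -0.0002
t: 11.83
tool_pos: [0.4879, -0.0245, 0.1852]
eef_rot: [3.141, 0.053, -0.0]
wrist_force: [0.1, -0.2, 0.3]
gripper_width: 0.0004
```

```bash
python3 -m creep '[{"wx":0,"wy":0,"wz":0,"dx":1,"dy":0,"dz":0,"grip":1},{"wx":0,"wy":0,"wz":0,"dx":2,"dy":0,"dz":0,"grip":1},{"wx":0,"wy":0,"wz":0,"dx":3,"dy":0,"dz":0,"grip":1}]';python3 -m creep '[{"wx":0,"wy":0,"wz":0,"dx":1,"dy":0,"dz":0,"grip":1},{"wx":0,"wy":0,"wz":0,"dx":2,"dy":0,"dz":0,"grip":1},{"wx":0,"wy":0,"wz":0,"dx":2,"dy":0,"dz":0,"grip":1}]'
```

```text
t: 12.08
tool_pos: [0.489, -0.0246, 0.1846]
eef_rot: [3.141, 0.052, -0.009]
wrist_force: [-10.0, 1.8, 7.1]
gripper_width: 0.0003
t: 12.33
tool_pos: [0.4897, -0.0247, 0.1841]
eef_rot: [3.14, 0.052, -0.015]
wrist_force: [-12.7, 2.1, 7.8]
gripper_width: -0.0001
```

Both contacts are firm now (y -11 N, x -12.7 N). Back off, rise, turn the jaws a quarter for the bar and look on the way.

```bash
python3 -m creep '[{"wx":0,"wy":0,"wz":0,"dx":-15,"dy":0,"dz":0,"grip":1},{"wx":0,"wy":0,"wz":0,"dx":-25,"dy":0,"dz":0,"grip":1},{"wx":0,"wy":0,"wz":0,"dx":-25,"dy":0,"dz":-40,"grip":1},{"wx":0,"wy":0,"wz":7,"dx":-36,"dy":-20,"dz":-80,"grip":0},{"wx":0,"wy":0,"wz":14,"dx":-36,"dy":-40,"dz":-110,"grip":0},{"wx":0,"wy":0,"wz":21,"dx":-36,"dy":-60,"dz":-140,"grip":0},{"wx":0,"wy":0,"wz":28,"dx":-36,"dy":-80,"dz":-170,"grip":0},{"wx":0,"wy":0,"wz":35,"dx":-36,"dy":-100,"dz":-200,"grip":0},{"wx":0,"wy":0,"wz":42,"dx":-36,"dy":-120,"dz":-230,"grip":0},{"wx":0,"wy":0,"wz":49,"dx":-36,"dy":-126,"dz":-246,"grip":0},{"wx":0,"wy":0,"wz":56,"dx":-36,"dy":-126,"dz":-246,"grip":0},{"wx":0,"wy":0,"wz":63,"dx":-36,"dy":-126,"dz":-246,"grip":0},{"wx":0,"wy":0,"wz":70,"dx":-36,"dy":-126,"dz":-246,"grip":0},{"wx":0,"wy":0,"wz":77,"dx":-36,"dy":-126,"dz":-246,"grip":0},{"wx":0,"wy":0,"wz":84,"dx":-36,"dy":-126,"dz":-246,"grip":0},{"wx":0,"wy":0,"wz":90,"dx":-36,"dy":-126,"dz":-246,"grip":0},{"wx":0,"wy":0,"wz":90,"dx":-36,"dy":-126,"dz":-246,"grip":0},{"wx":0,"wy":0,"wz":90,"dx":-36,"dy":-126,"dz":-246,"grip":0}]'; python3 -c "
from h import *
goto([.653,.176,.43],2)
c=cap('top','t5.png');s=cap('side')
A=cv2.resize(c['image'][170:260,270:380],(440,360),interpolation=2);B=cv2.resize(s['image'][150:260,250:360],(352,352),interpolation=2)
o=np.zeros((360,792,3),np.uint8);o[:,:440]=A;o[:352,440:]=B;cv2.imwrite('pics/m5.png',o)"
```

```text
t: 13.83
tool_pos: [0.4526, 0.1004, 0.4312]
eef_rot: [-2.262, 2.179, -0.0]
wrist_force: [0.5, 0.4, 0.1]
gripper_width: 0.0424
d [ -68.1 -203.     1.3] w [-0.   0.   0.1] rows>=5.1 j6 -0.52
```

View pics/m5.png

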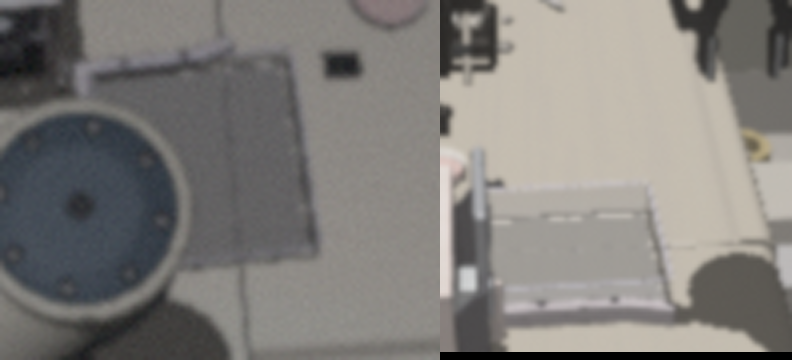

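The tray sits against the L in both views (right edge (290,55)–(315,250) in the left half). I'll check it numerically later. Now the bar: go above it, descend and grip.

```bash
python3 -c "
from h import *
c=cap('top');a=np.radians(2);R=np.array([[np.cos(a),-np.sin(a)],[np.sin(a),np.cos(a)]]);C=np.array([.6588,.0642])
for q in((0.002,-.168),(-.168,-.168)): print((proj(c,[*(C+R@q),.037])-[270,170]+.5)*4-.5)"
python3 -m creep '[{"wx":0,"wy":0,"wz":0,"dx":-14,"dy":-40,"dz":0,"grip":0},{"wx":0,"wy":0,"wz":0,"dx":-28,"dy":-80,"dz":0,"grip":0},{"wx":0,"wy":0,"wz":0,"dx":-41,"dy":-119,"dz":0,"grip":0},{"wx":0,"wy":0,"wz":0,"dx":-54,"dy":-158,"dz":0,"grip":0},{"wx":0,"wy":0,"wz":0,"dx":-64,"dy":-190,"dz":0,"grip":0},{"wx":0,"wy":0,"wz":0,"dx":-68,"dy":-203,"dz":0,"grip":0},{"wx":0,"wy":0,"wz":0,"dx":-68,"dy":-203,"dz":20,"grip":0},{"wx":0,"wy":0,"wz":0,"dx":-68,"dy":-203,"dz":45,"grip":0},{"wx":0,"wy":0,"wz":0,"dx":-68,"dy":-203,"dz":60,"grip":0},{"wx":0,"wy":0,"wz":0,"dx":-68,"dy":-203,"dz":60,"grip":0},{"wx":0,"wy":0,"wz":0,"dx":-68,"dy":-203,"dz":60,"grip":0.4},{"wx":0,"wy":0,"wz":0,"dx":-68,"dy":-203,"dz":60,"grip":0.8},{"wx":0,"wy":0,"wz":0,"dx":-68,"dy":-203,"dz":60,"grip":1},{"wx":0,"wy":0,"wz":0,"dx":-68,"dy":-203,"dz":60,"grip":1},{"wx":0,"wy":0,"wz":0,"dx":-68,"dy":-203,"dz":60,"grip":1}]' 20
```

```text
[[292.5719  47.8334]]
[[319.8426 252.9157]]
t: 15.23
tool_pos: [0.6533, 0.1753, 0.3732]
eef_rot: [-2.257, 2.181, -0.003]
wrist_force: [-0.4, 0.8, 4.3]
gripper_width: 0.0093
```

The bar is gripped (9.3 mm opening). Pull it along the arc.

```bash
python3 -m creep '[{"wx":0,"wy":0,"wz":0,"dx":0,"dy":5,"dz":0,"grip":1},{"wx":0,"wy":0,"wz":0,"dx":0,"dy":14,"dz":0.6,"grip":1},{"wx":0,"wy":0,"wz":0,"dx":0,"dy":23,"dz":1.6,"grip":1},{"wx":0,"wy":0,"wz":0,"dx":0,"dy":33,"dz":3.3,"grip":1},{"wx":0,"wy":0,"wz":0,"dx":0,"dy":43,"dz":5.6,"grip":1},{"wx":0,"wy":0,"wz":0,"dx":0,"dy":56,"dz":10,"grip":1},{"wx":0,"wy":0,"wz":0,"dx":0,"dy":70,"dz":15.5,"grip":1},{"wx":0,"wy":0,"wz":0,"dx":0,"dy":82,"dz":22,"grip":1},{"wx":0,"wy":0,"wz":0,"dx":0,"dy":95,"dz":30,"grip":1},{"wx":0,"wy":0,"wz":0,"dx":0,"dy":106,"dz":38.6,"grip":1},{"wx":0,"wy":0,"wz":0,"dx":0,"dy":106,"dz":38.6,"grip":1}]' 20
```

```text
t: 16.15
tool_pos: [0.5451, 0.1707, 0.3312]
eef_rot: [2.256, -2.18, -0.002]
wrist_force: [-0.6, -3.7, -1.1]
gripper_width: 0.0091
```

```bash
python3 -m creep '[{"wx":0,"wy":0,"wz":0,"dx":0,"dy":5.5,"dz":4.8,"grip":1},{"wx":0,"wy":0,"wz":0,"dx":0,"dy":10.6,"dz":9.7,"grip":1},{"wx":0,"wy":0,"wz":0,"dx":0,"dy":20,"dz":20,"grip":1},{"wx":0,"wy":0,"wz":0,"dx":0,"dy":29,"dz":31.8,"grip":1},{"wx":0,"wy":0,"wz":0,"dx":0,"dy":36.8,"dz":43.9,"grip":1},{"wx":0,"wy":0,"wz":0,"dx":0,"dy":43.4,"dz":56.7,"grip":1},{"wx":0,"wy":0,"wz":0,"dx":0,"dy":48.9,"dz":70,"grip":1},{"wx":0,"wy":0,"wz":0,"dx":0,"dy":53.3,"dz":83.7,"grip":1},{"wx":0,"wy":0,"wz":0,"dx":0,"dy":55,"dz":90,"grip":1},{"wx":0,"wy":0,"wz":0,"dx":0,"dy":56.4,"dz":96,"grip":1},{"wx":0,"wy":0,"wz":0,"dx":0,"dy":56.4,"dz":96,"grip":1}]' 20;  python3 -m creep '[{"wx":0,"wy":0,"wz":0,"dx":0,"dy":0,"dz":2,"grip":1},{"wx":0,"wy":0,"wz":0,"dx":0,"dy":0,"dz":3,"grip":1},{"wx":0,"wy":0,"wz":0,"dx":0,"dy":0,"dz":3,"grip":1}]' 20
```

```text
t: 17.07
tool_pos: [0.4925, 0.1692, 0.2372]
eef_rot: [-2.259, 2.181, -0.006]
wrist_force: [8.2, -7.7, -2.4]
gripper_width: 0.0088
t: 17.32
tool_pos: [0.4924, 0.1692, 0.2367]
eef_rot: [-2.259, 2.18, -0.007]
wrist_force: [-1.9, -8.6, 15.9]
gripper_width: 0.0089
```

The bin is at its stop (+16 N). Release, lift clear and look at the box.

```bash
python3 -m creep '[{"wx":0,"wy":0,"wz":0,"dx":0,"dy":0,"dz":-3,"grip":0.6},{"wx":0,"wy":0,"wz":0,"dx":0,"dy":0,"dz":-3,"grip":0.5},{"wx":0,"wy":0,"wz":0,"dx":0,"dy":0,"dz":-3,"grip":0.5},{"wx":0,"wy":0,"wz":0,"dx":0,"dy":0,"dz":-25,"grip":0.5},{"wx":0,"wy":0,"wz":0,"dx":0,"dy":0,"dz":-60,"grip":0.5},{"wx":0,"wy":0,"wz":0,"dx":0,"dy":0,"dz":-95,"grip":0},{"wx":0,"wy":0,"wz":0,"dx":0,"dy":30,"dz":-120,"grip":0},{"wx":0,"wy":0,"wz":0,"dx":-40,"dy":60,"dz":-135,"grip":-1},{"wx":0,"wy":0,"wz":0,"dx":-80,"dy":90,"dz":-135,"grip":-1},{"wx":0,"wy":0,"wz":0,"dx":-110,"dy":110,"dz":-135,"grip":-1},{"wx":0,"wy":0,"wz":0,"dx":-110,"dy":110,"dz":-135,"grip":-1},{"wx":0,"wy":0,"wz":0,"dx":-110,"dy":110,"dz":-135,"grip":-1}]' 20; python3 -c "
from h import *
c=cap('top','t6.png');s=cap('side')
A=cv2.resize(c['image'][135:235,205:310],(420,400),interpolation=2);B=cv2.resize(s['image'][190:310,200:310],(367,400),interpolation=2)
o=np.zeros((400,792,3),np.uint8);o[:,:420]=A;o[:,420:787]=B;cv2.imwrite('pics/m6.png',o)
print(pts(c,[(255,172),(255,176),(255,180)]))"
```

```text
t: 18.32
tool_pos: [0.3754, 0.2784, 0.3687]
eef_rot: [-2.263, 2.178, 0.002]
wrist_force: [-0.4, -0.3, -0.7]
gripper_width: 0.0853
[[0.6783 0.1758 0.1789]
 [0.7118 0.1847 0.0081]
 [0.6973 0.1853 0.0107]]
```

View pics/m6.png

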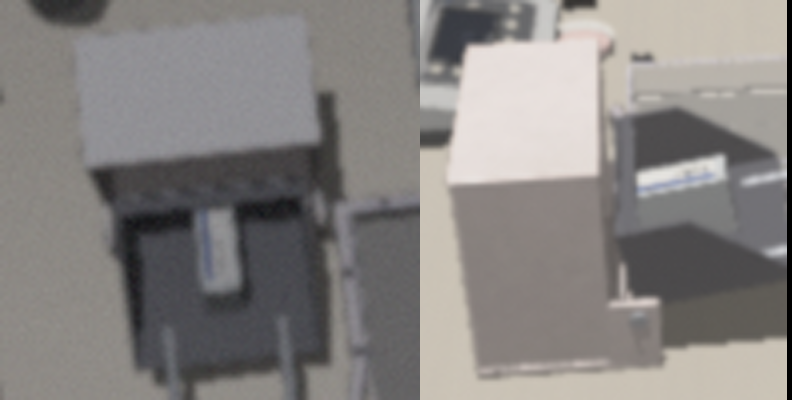

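The box lies on the open bin's front wall, its top from (213,207) to (225,295) in the left half. Both views agree on that. I'll measure its top face.

```bash
python3 - <<'E'
from h import *
c=cap('top')
im=c['image'].astype(int)
v,u=np.mgrid[186:211,248:270]
g=im[186:211,248:270].min(2);m=(g>g.max()*.65);n,l,st,_=cv2.connectedComponentsWithStats(m.astype(np.uint8));k=1+np.argmax(st[1:,4]);m=l==k
P=pts(c,np.c_[u[m],v[m]]);P=P[P[:,2]<.3]
print(m.sum(),np.median(P,0),np.percentile(P,3,0),np.percentile(P,97,0))
r=cv2.minAreaRect(np.c_[u[m],v[m]].astype(np.float32));b=cv2.boxPoints(r);print(r);Q=ray(c,b,np.median(P[:,2]));print(Q)
print('z slope',np.degrees(np.arctan(np.polyfit(P[:,0],P[:,2],1)[0])))
a=np.radians(2.1);h=P.mean(0)[:2]-[.6588,.0642];print('station',np.array([[np.cos(a),np.sin(a)],[-np.sin(a),np.cos(a)]])@h)
goto([.62,.165,.36],-88)
E
```

```text
191 [0.6165 0.1707 0.1092] [0.586  0.1569 0.1016] [0.649  0.1857 0.116 ]
((259.0, 197.0), (20.0, 10.0), 90.0)
[[0.6499 0.1847 0.1092]
 [0.6479 0.1537 0.1092]
 [0.5849 0.1573 0.1092]
 [0.5869 0.1879 0.1092]]
z slope -8.999782069812985
station [-0.0384  0.1083]
d [ 119.3 -238.8    8.3] w [ 0. -0. 90.] rows>=12.6 j6 -0.93
```

Box top centre is about (0.62, 0.171), top height 0.109 m and slope 9°, all as the geometry says it should be. Go above it with the jaws across its 30 mm.

```bash
python3 -m creep '[{"wx":0,"wy":0,"wz":-7,"dx":9,"dy":-18,"dz":0,"grip":-0.25},{"wx":0,"wy":0,"wz":-14,"dx":18,"dy":-36,"dz":0,"grip":-0.25},{"wx":0,"wy":0,"wz":-21,"dx":27,"dy":-54,"dz":0,"grip":-0.25},{"wx":0,"wy":0,"wz":-28,"dx":36,"dy":-72,"dz":0,"grip":-0.25},{"wx":0,"wy":0,"wz":-35,"dx":45,"dy":-90,"dz":0,"grip":-0.25},{"wx":0,"wy":0,"wz":-42,"dx":54,"dy":-108,"dz":0,"grip":-0.25},{"wx":0,"wy":0,"wz":-49,"dx":63,"dy":-126,"dz":0,"grip":-0.25},{"wx":0,"wy":0,"wz":-56,"dx":72,"dy":-144,"dz":0,"grip":-0.25},{"wx":0,"wy":0,"wz":-63,"dx":81,"dy":-162,"dz":0,"grip":-0.25},{"wx":0,"wy":0,"wz":-70,"dx":90,"dy":-180,"dz":0,"grip":-0.25},{"wx":0,"wy":0,"wz":-77,"dx":99,"dy":-198,"dz":0,"grip":-0.25},{"wx":0,"wy":0,"wz":-84,"dx":108,"dy":-216,"dz":0,"grip":-0.25},{"wx":0,"wy":0,"wz":-90,"dx":113,"dy":-231,"dz":0,"grip":-0.25},{"wx":0,"wy":0,"wz":-90,"dx":113,"dy":-231,"dz":0,"grip":-0.25},{"wx":0,"wy":0,"wz":-90,"dx":113,"dy":-231,"dz":0,"grip":-0.25},{"wx":0,"wy":0,"wz":-90,"dx":113,"dy":-231,"dz":0,"grip":-0.25}]' 20; python3 -c "
from h import *
goto([.612,.171,.245],92)"
```

```text
t: 19.8
tool_pos: [0.612, 0.17, 0.3682]
eef_rot: [3.141, 0.049, -0.001]
wrist_force: [0.4, 0.6, -0.4]
gripper_width: 0.0532
d [  0.2  -1.  123.2] w [ 0.   0.  -0.2] rows>=3.0 j6 1.09
```

```bash
python3 -m creep '[{"wx":0,"wy":0,"wz":0,"dx":0,"dy":-1,"dz":30,"grip":-0.25},{"wx":0,"wy":0,"wz":0,"dx":0,"dy":-1,"dz":65,"grip":-0.25},{"wx":0,"wy":0,"wz":0,"dx":0,"dy":-1,"dz":95,"grip":-0.25},{"wx":0,"wy":0,"wz":0,"dx":0,"dy":-1,"dz":115,"grip":-0.25},{"wx":0,"wy":0,"wz":0,"dx":0,"dy":-1,"dz":123,"grip":-0.25},{"wx":0,"wy":0,"wz":0,"dx":0,"dy":-1,"dz":123,"grip":-0.25},{"wx":0,"wy":0,"wz":0,"dx":0,"dy":-1,"dz":123,"grip":0.1},{"wx":0,"wy":0,"wz":0,"dx":0,"dy":-1,"dz":123,"grip":0.3},{"wx":0,"wy":0,"wz":0,"dx":0,"dy":-1,"dz":123,"grip":0.5},{"wx":0,"wy":0,"wz":0,"dx":0,"dy":-1,"dz":123,"grip":0.7},{"wx":0,"wy":0,"wz":0,"dx":0,"dy":-1,"dz":123,"grip":0.8},{"wx":0,"wy":0,"wz":0,"dx":0,"dy":-1,"dz":123,"grip":0.8}]' 30
```

```text
t: 20.8
tool_pos: [0.6123, 0.1723, 0.248]
eef_rot: [-3.14, -0.054, -0.006]
wrist_force: [-1.4, 1.6, 7.2]
gripper_width: 0.0299
```

Grip confirmed at 29.9 mm. Draw the box out from under the bin's lip, lift it, carry it over the tray and level it (wy +10).

```bash
python3 -m creep '[{"wx":0,"wy":0,"wz":0,"dx":-8,"dy":0,"dz":-3,"grip":0.8},{"wx":0,"wy":0,"wz":0,"dx":-17,"dy":0,"dz":-6,"grip":0.8},{"wx":0,"wy":0,"wz":0,"dx":-25,"dy":0,"dz":-10,"grip":0.8},{"wx":0,"wy":0,"wz":0,"dx":-28,"dy":0,"dz":-20,"grip":0.8},{"wx":0,"wy":0,"wz":0,"dx":-28,"dy":0,"dz":-40,"grip":0.8},{"wx":0,"wy":0,"wz":0,"dx":-28,"dy":0,"dz":-62,"grip":0.8},{"wx":0,"wy":0,"wz":0,"dx":-28,"dy":0,"dz":-85,"grip":0.8},{"wx":0,"wy":0,"wz":0,"dx":-28,"dy":0,"dz":-108,"grip":0.8},{"wx":0,"wy":0,"wz":0,"dx":-28,"dy":0,"dz":-125,"grip":0.8},{"wx":0,"wy":2,"wz":0,"dx":-35,"dy":15,"dz":-130,"grip":0.8},{"wx":0,"wy":4,"wz":0,"dx":-45,"dy":38,"dz":-130,"grip":0.8},{"wx":0,"wy":6,"wz":0,"dx":-55,"dy":63,"dz":-130,"grip":0.8},{"wx":0,"wy":8,"wz":0,"dx":-65,"dy":88,"dz":-130,"grip":0.8},{"wx":0,"wy":10,"wz":0,"dx":-75,"dy":113,"dz":-130,"grip":0.8},{"wx":0,"wy":10,"wz":0,"dx":-77,"dy":138,"dz":-130,"grip":0.8},{"wx":0,"wy":10,"wz":0,"dx":-77,"dy":160,"dz":-130,"grip":0.8},{"wx":0,"wy":10,"wz":0,"dx":-77,"dy":178,"dz":-130,"grip":0.8},{"wx":0,"wy":10,"wz":0,"dx":-77,"dy":188,"dz":-130,"grip":0.8},{"wx":0,"wy":10,"wz":0,"dx":-77,"dy":192,"dz":-130,"grip":0.8},{"wx":0,"wy":10,"wz":0,"dx":-77,"dy":192,"dz":-130,"grip":0.8}]' 30; python3 -c "
from h import *
c=cap('side')
cv2.imwrite('pics/m7.png',cv2.resize(c['image'][90:270,200:400],(800,720))[:600])
print(env.sense()['joints'])"
```

```text
t: 22.47
tool_pos: [0.5412, -0.023, 0.3759]
eef_rot: [-3.126, -0.052, -0.274]
wrist_force: [-0.5, 0.4, -1.8]
gripper_width: 0.0296
[ 0.2615  0.1866 -0.0777  0.043  -1.1367  1.3282]
```

View pics/m7.png

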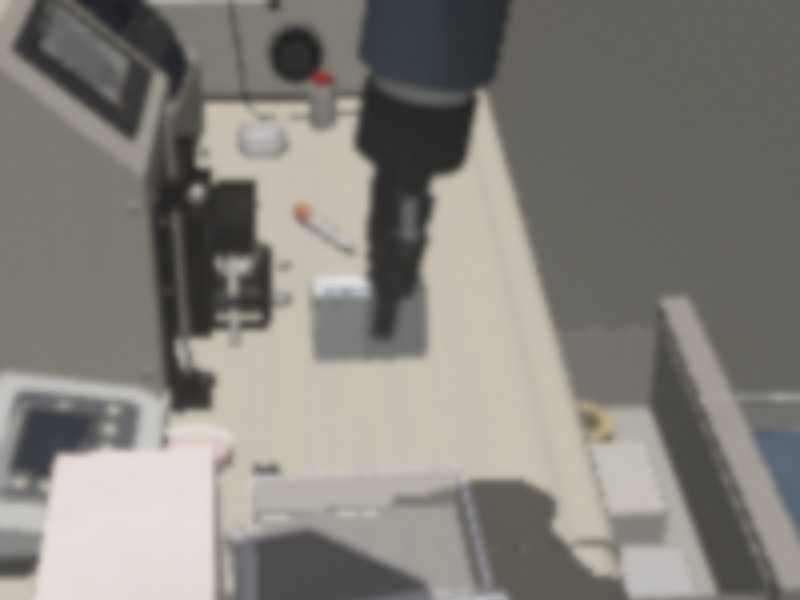

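The box hangs level in the grip (edges (315,358)–(425,352)), centred over the tray's span of 250–470. Lower it.

```bash
python3 -m creep '[{"wx":0,"wy":0,"wz":0,"dx":-3,"dy":0,"dz":15,"grip":0.8},{"wx":0,"wy":0,"wz":0,"dx":-7.9,"dy":0,"dz":45,"grip":0.8},{"wx":0,"wy":0,"wz":0,"dx":-13.2,"dy":0,"dz":75,"grip":0.8},{"wx":0,"wy":0,"wz":0,"dx":-18.5,"dy":0,"dz":105,"grip":0.8},{"wx":0,"wy":0,"wz":0,"dx":-23,"dy":0,"dz":130,"grip":0.8},{"wx":0,"wy":0,"wz":0,"dx":-26.5,"dy":0,"dz":150,"grip":0.8},{"wx":0,"wy":0,"wz":0,"dx":-29,"dy":0,"dz":165,"grip":0.8},{"wx":0,"wy":0,"wz":0,"dx":-30.5,"dy":0,"dz":172,"grip":0.8},{"wx":0,"wy":0,"wz":0,"dx":-31,"dy":0,"dz":176,"grip":0.8},{"wx":0,"wy":0,"wz":0,"dx":-31,"dy":0,"dz":176,"grip":0.8}]' 30; python3 -m creep '[{"wx":0,"wy":0,"wz":0,"dx":-0.2,"dy":0,"dz":1,"grip":0.8},{"wx":0,"wy":0,"wz":0,"dx":-0.4,"dy":0,"dz":2,"grip":0.8},{"wx":0,"wy":0,"wz":0,"dx":-0.4,"dy":0,"dz":2,"grip":0.8}]' 30;python3 -m creep '[{"wx":0,"wy":0,"wz":0,"dx":-0.2,"dy":0,"dz":1,"grip":0.8},{"wx":0,"wy":0,"wz":0,"dx":-0.4,"dy":0,"dz":2,"grip":0.8},{"wx":0,"wy":0,"wz":0,"dx":-0.4,"dy":0,"dz":2,"grip":0.8}]' 30
```

```text
t: 23.35
tool_pos: [0.5416, -0.0221, 0.1967]
eef_rot: [-3.126, -0.055, -0.273]
wrist_force: [-0.6, 0.7, -0.9]
gripper_width: 0.03
t: 23.6
tool_pos: [0.5417, -0.0225, 0.1957]
eef_rot: [-3.126, -0.053, -0.276]
wrist_force: [0.0, 0.6, -1.1]
gripper_width: 0.0296
t: 23.85
tool_pos: [0.5413, -0.0227, 0.1928]
eef_rot: [-3.126, -0.053, -0.274]
wrist_force: [0.1, 0.5, -1.6]
gripper_width: 0.0295
```

```bash
python3 -m creep '[{"wx":0,"wy":0,"wz":0,"dx":-0.2,"dy":0,"dz":1,"grip":0.8},{"wx":0,"wy":0,"wz":0,"dx":-0.4,"dy":0,"dz":2,"grip":0.8},{"wx":0,"wy":0,"wz":0,"dx":-0.4,"dy":0,"dz":2,"grip":0.8}]' 30;python3 -m creep '[{"wx":0,"wy":0,"wz":0,"dx":-0.2,"dy":0,"dz":1,"grip":0.8},{"wx":0,"wy":0,"wz":0,"dx":-0.3,"dy":0,"dz":1.5,"grip":0.8},{"wx":0,"wy":0,"wz":0,"dx":-0.3,"dy":0,"dz":1.5,"grip":0.8}]' 30
```

```text
t: 24.1
tool_pos: [0.5412, -0.0227, 0.1905]
eef_rot: [-3.126, -0.053, -0.273]
wrist_force: [0.3, -0.0, -1.3]
gripper_width: 0.0295
t: 24.35
tool_pos: [0.5413, -0.0227, 0.1899]
eef_rot: [-3.126, -0.054, -0.274]
wrist_force: [-3.6, 1.0, 3.6]
gripper_width: 0.0293
```

Touchdown (Fz rose by 5 N). Release gently and retreat.

```bash
python3 -m creep '[{"wx":0,"wy":0,"wz":0,"dx":0,"dy":0,"dz":0.5,"grip":0.8},{"wx":0,"wy":0,"wz":0,"dx":0,"dy":0,"dz":0.5,"grip":0.25},{"wx":0,"wy":0,"wz":0,"dx":0,"dy":0,"dz":0.5,"grip":0.1},{"wx":0,"wy":0,"wz":0,"dx":0,"dy":0,"dz":0.5,"grip":-0.2},{"wx":0,"wy":0,"wz":0,"dx":0,"dy":0,"dz":0.5,"grip":-0.2},{"wx":0,"wy":0,"wz":0,"dx":0,"dy":0,"dz":-15,"grip":-0.2},{"wx":0,"wy":0,"wz":0,"dx":0,"dy":0,"dz":-40,"grip":-0.2},{"wx":0,"wy":0,"wz":0,"dx":0,"dy":0,"dz":-75,"grip":-0.2},{"wx":0,"wy":0,"wz":0,"dx":0,"dy":0,"dz":-110,"grip":-0.2},{"wx":0,"wy":-5,"wz":0,"dx":0,"dy":30,"dz":-140,"grip":-0.2},{"wx":0,"wy":-10,"wz":0,"dx":-30,"dy":60,"dz":-150,"grip":-0.2},{"wx":0,"wy":-10,"wz":0,"dx":-60,"dy":90,"dz":-150,"grip":0},{"wx":0,"wy":-10,"wz":0,"dx":-90,"dy":120,"dz":-150,"grip":0.5},{"wx":0,"wy":-10,"wz":0,"dx":-120,"dy":150,"dz":-150,"grip":1},{"wx":0,"wy":-10,"wz":0,"dx":-130,"dy":180,"dz":-150,"grip":1},{"wx":0,"wy":-10,"wz":0,"dx":-130,"dy":200,"dz":-150,"grip":1},{"wx":0,"wy":-10,"wz":0,"dx":-130,"dy":200,"dz":-150,"grip":1},{"wx":0,"wy":-10,"wz":0,"dx":-130,"dy":200,"dz":-150,"grip":1}]' 20; python3 -c "
from h import *
c=cap('top','t8.png');s=cap('side','s8.png')
im=np.mean([cap('top')['image'] for _ in range(4)],axis=0)
A=cv2.resize(np.clip(im[140:260,215:355]*1.4,0,255).astype(np.uint8),(490,420),interpolation=2);B=cv2.resize(s['image'][150:260,240:345],(300,314),interpolation=2)
o=np.zeros((420,790,3),np.uint8);o[:,:490]=A;o[:314,490:]=B;cv2.imwrite('pics/m8.png',o)"
```

```text
t: 25.85
tool_pos: [0.3938, -0.2286, 0.3143]
eef_rot: [-3.141, -0.05, 0.0]
wrist_force: [0.3, 0.2, 0.2]
gripper_width: 0.0001
```

View pics/m8.png

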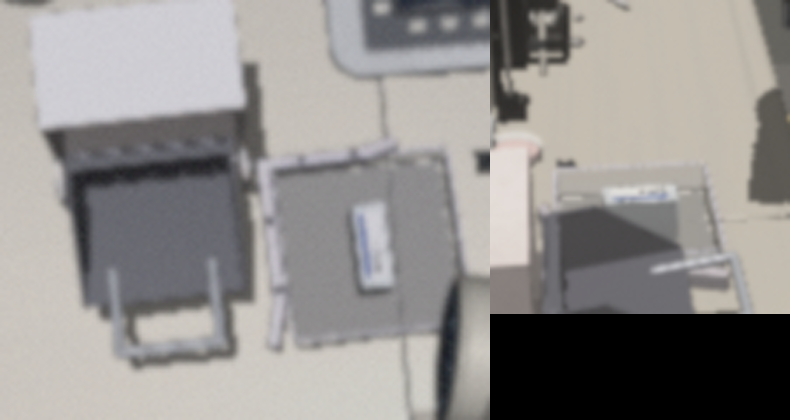

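The box lies in the tray at (372,245) and the bin stays open. The tray's near-left edge might stand slightly off the left arm. I'll check this with numbers from averaged images.

```bash
python3 - <<'E'
from h import *
c=cap('top');im=np.mean([cap('top')['image'] for _ in range(12)],axis=0)
big=cv2.resize(im.astype(np.float32),None,fx=4,fy=4,interpolation=cv2.INTER_CUBIC)
np.set_printoptions(linewidth=200)
print('cols',np.arange(288,306))
for r in range(190,240,5): print(r,im[r-1:r+2].mean((0,2))[288:306].round().astype(int), 'Y',)
C=np.array([.6588,.0642]);a=np.radians(2.1);R=np.array([[np.cos(a),-np.sin(a)],[np.sin(a),np.cos(a)]])
W=lambda x,y,z:proj(c,[*(C+R@[x,y]),z])[0]
for x in(-.02,-.06,-.1,-.13,-.165): print('arm out/in',W(x,.012,.022),W(x,0,.022),'rim',W(x,.002,.037))
print('right rim',W(0,-.168,.037),W(-.1,-.168,.037))
for r in(185,195,205,214): print(r,im[r-1:r+2].mean((0,2))[338:352].round().astype(int))
print('far: col rows 178..194');
for q in(300,310,320,330): print(q,im[176:194,q-1:q+2].mean((1,2)).round().astype(int))
E
```

```text
cols [288 289 290 291 292 293 294 295 296 297 298 299 300 301 302 303 304 305]
190 [102 126 136 128 110  95  85  81  82  84  86  89  90  90  90  90  92  92] Y
195 [101 112 131 135 125 115 106 101 101 100 101 101 100 101 101 101 101 101] Y
200 [134 129 126 129 124 110 100  99 100 101 101 101 101 101 101 100 101 101] Y
205 [123 128 119 122 126 123 112 103 100 101 101 101 101 101 101 101 101 101] Y
210 [126 137 130 124 134 135 123 116 107 102 101 101 101 101 101 101 101 101] Y
215 [126 138 134 127 132 139 132 113 100  99 101 101 101 101 101 101 100 101] Y
220 [127 140 140 132 122 129 130 124 117 106 100 101 101 101 101 101 101 101] Y
225 [130 141 142 139 132 127 131 129 114 103 102 101 101 101 101 101 101 101] Y
230 [143 143 142 136 130 137 138 124 110 114 108 101 101 101 101 101 101 101] Y
235 [143 142 140 135 135 138 129 115 122 132 128 114 106 106 106 106 105 105] Y
arm out/in [288.9005 194.3591] [292.5125 194.0019] rim [292.0264 193.0871]
arm out/in [290.1705 206.2024] [293.8036 205.8412] rim [293.3287 205.0508]
arm out/in [291.4556 218.1855] [295.1098 217.8202] rim [294.6465 217.1574]
arm out/in [292.4293 227.2661] [296.0997 226.8977] rim [295.6453 226.3326]
arm out/in [293.5764 237.9628] [297.2657 237.5907] rim [296.8219 237.1419]
right rim [342.8347 182.0854] [346.8587 211.94  ]
185 [ 99  96  96  93 105 127 136 137 137 137 136 131 112  79]
195 [101 101 101  98  92  90 110 129 138 139 139 139 138 139]
205 [101 101 101 101 103 101  91 101 127 138 140 140 140 140]
214 [101 101 101 101 101 100  94  81  87 113 132 140 141 141]
far: col rows 178..194
300 [137 138 138 138 137 138 136 129 118 111 106  89  70  77  93 100 101 101]
310 [137 138 138 138 138 136 133 132 133 120  91  69  77  93 100 101 101 100]
320 [138 138 137 136 131 129 132 130 113  89  80  84  94 100 101 101 101 101]
330 [137 138 137 137 135 134 131 122 108  94  88  94 100 100 101 101 101 100]
```

The floor's edge runs parallel to the left arm within about half a degree, and no strip of worktop shows between them. One gentle re-press in y then x will confirm contact at the same tool positions as before (y -0.120, x 0.489).

```bash
python3 -m creep '[{"wx":0,"wy":0,"wz":0,"dx":30,"dy":-16,"dz":0,"grip":1},{"wx":0,"wy":0,"wz":0,"dx":65,"dy":-34,"dz":0,"grip":1},{"wx":0,"wy":0,"wz":0,"dx":100,"dy":-52,"dz":15,"grip":1},{"wx":0,"wy":0,"wz":0,"dx":128,"dy":-67,"dz":35,"grip":1},{"wx":0,"wy":0,"wz":0,"dx":133,"dy":-69,"dz":70,"grip":1},{"wx":0,"wy":0,"wz":0,"dx":133,"dy":-69,"dz":105,"grip":1},{"wx":0,"wy":0,"wz":0,"dx":133,"dy":-69,"dz":128,"grip":1},{"wx":0,"wy":0,"wz":0,"dx":133,"dy":-78,"dz":129,"grip":1},{"wx":0,"wy":0,"wz":0,"dx":133,"dy":-88,"dz":129,"grip":1},{"wx":0,"wy":0,"wz":0,"dx":133,"dy":-95,"dz":129,"grip":1},{"wx":0,"wy":0,"wz":0,"dx":133,"dy":-100,"dz":129,"grip":1},{"wx":0,"wy":0,"wz":0,"dx":133,"dy":-101,"dz":129,"grip":1}]'; python3 -m creep '[{"wx":0,"wy":0,"wz":0,"dx":0,"dy":-1,"dz":0,"grip":1},{"wx":0,"wy":0,"wz":0,"dx":0,"dy":-2,"dz":0,"grip":1},{"wx":0,"wy":0,"wz":0,"dx":0,"dy":-2,"dz":0,"grip":1}]';python3 -m creep '[{"wx":0,"wy":0,"wz":0,"dx":0,"dy":-1,"dz":0,"grip":1},{"wx":0,"wy":0,"wz":0,"dx":0,"dy":-2,"dz":0,"grip":1},{"wx":0,"wy":0,"wz":0,"dx":0,"dy":-2,"dz":0,"grip":1}]'
```

```text
t: 27.8
tool_pos: [0.5244, -0.1214, 0.1875]
eef_rot: [3.141, 0.056, 0.006]
wrist_force: [0.9, -1.3, 1.5]
gripper_width: -0.0001
t: 28.05
tool_pos: [0.5243, -0.1209, 0.187]
eef_rot: [3.14, 0.054, 0.005]
wrist_force: [1.0, -4.6, 2.7]
gripper_width: -0.0002
t: 28.3
tool_pos: [0.5242, -0.1203, 0.187]
eef_rot: [3.137, 0.055, 0.004]
wrist_force: [0.8, -12.6, 4.5]
gripper_width: 0.0001
```

The y contact matches the earlier one (station line at 2°). Same check in x.

```bash
python3 -m creep '[{"wx":0,"wy":0,"wz":0,"dx":0,"dy":20,"dz":0,"grip":1},{"wx":0,"wy":0,"wz":0,"dx":-35,"dy":25,"dz":0,"grip":1},{"wx":0,"wy":0,"wz":0,"dx":-70,"dy":25,"dz":0,"grip":1},{"wx":0,"wy":0,"wz":0,"dx":-70,"dy":-10,"dz":0,"grip":1},{"wx":0,"wy":0,"wz":0,"dx":-70,"dy":-50,"dz":0,"grip":1},{"wx":0,"wy":0,"wz":0,"dx":-70,"dy":-85,"dz":0,"grip":1},{"wx":0,"wy":0,"wz":0,"dx":-70,"dy":-95,"dz":0,"grip":1},{"wx":0,"wy":0,"wz":0,"dx":-60,"dy":-95,"dz":0,"grip":1},{"wx":0,"wy":0,"wz":0,"dx":-50,"dy":-95,"dz":0,"grip":1},{"wx":0,"wy":0,"wz":0,"dx":-43,"dy":-95,"dz":0,"grip":1},{"wx":0,"wy":0,"wz":0,"dx":-39,"dy":-95,"dz":0,"grip":1},{"wx":0,"wy":0,"wz":0,"dx":-37,"dy":-95,"dz":0,"grip":1},{"wx":0,"wy":0,"wz":0,"dx":-36,"dy":-95,"dz":0,"grip":1}]'; python3 -m creep '[{"wx":0,"wy":0,"wz":0,"dx":1,"dy":0,"dz":0,"grip":1},{"wx":0,"wy":0,"wz":0,"dx":2,"dy":0,"dz":0,"grip":1},{"wx":0,"wy":0,"wz":0,"dx":2,"dy":0,"dz":0,"grip":1}]';python3 -m creep '[{"wx":0,"wy":0,"wz":0,"dx":1,"dy":0,"dz":0,"grip":1},{"wx":0,"wy":0,"wz":0,"dx":2,"dy":0,"dz":0,"grip":1},{"wx":0,"wy":0,"wz":0,"dx":2,"dy":0,"dz":0,"grip":1}]'
```

```text
t: 29.38
tool_pos: [0.4845, -0.0253, 0.1851]
eef_rot: [3.141, 0.051, -0.001]
wrist_force: [-0.1, -0.3, 0.2]
gripper_width: 0.0001
t: 29.63
tool_pos: [0.4862, -0.0247, 0.1854]
eef_rot: [3.141, 0.053, -0.0]
wrist_force: [0.5, 0.3, -0.4]
gripper_width: 0.0003
t: 29.88
tool_pos: [0.488, -0.0245, 0.1854]
eef_rot: [3.141, 0.054, -0.001]
wrist_force: [-0.4, -0.0, 0.9]
gripper_width: 0.0005
```

```bash
python3 -m creep '[{"wx":0,"wy":0,"wz":0,"dx":1,"dy":0,"dz":0,"grip":1},{"wx":0,"wy":0,"wz":0,"dx":2,"dy":0,"dz":0,"grip":1},{"wx":0,"wy":0,"wz":0,"dx":2,"dy":0,"dz":0,"grip":1}]';python3 -m creep '[{"wx":0,"wy":0,"wz":0,"dx":1,"dy":0,"dz":0,"grip":1},{"wx":0,"wy":0,"wz":0,"dx":2,"dy":0,"dz":0,"grip":1},{"wx":0,"wy":0,"wz":0,"dx":2,"dy":0,"dz":0,"grip":1}]'
```

```text
t: 30.13
tool_pos: [0.4888, -0.0246, 0.1849]
eef_rot: [3.141, 0.053, -0.007]
wrist_force: [-6.3, 1.2, 3.8]
gripper_width: -0.0003
t: 30.38
tool_pos: [0.4894, -0.0247, 0.1845]
eef_rot: [3.14, 0.052, -0.013]
wrist_force: [-10.5, 1.0, 7.2]
gripper_width: 0.0001
```

The x contact is also at the same place and just as stiff. Retreat clear of everything and take the last look.

```bash
python3 -m creep '[{"wx":0,"wy":0,"wz":0,"dx":-15,"dy":0,"dz":0,"grip":1},{"wx":0,"wy":0,"wz":0,"dx":-30,"dy":0,"dz":0,"grip":1},{"wx":0,"wy":0,"wz":0,"dx":-40,"dy":0,"dz":-30,"grip":1},{"wx":0,"wy":0,"wz":0,"dx":-60,"dy":20,"dz":-65,"grip":1},{"wx":0,"wy":0,"wz":0,"dx":-80,"dy":50,"dz":-90,"grip":1},{"wx":0,"wy":0,"wz":0,"dx":-100,"dy":80,"dz":-110,"grip":1},{"wx":0,"wy":0,"wz":0,"dx":-110,"dy":115,"dz":-120,"grip":1},{"wx":0,"wy":0,"wz":0,"dx":-110,"dy":150,"dz":-120,"grip":1},{"wx":0,"wy":0,"wz":0,"dx":-110,"dy":185,"dz":-120,"grip":1},{"wx":0,"wy":0,"wz":0,"dx":-110,"dy":200,"dz":-120,"grip":1},{"wx":0,"wy":0,"wz":0,"dx":-110,"dy":200,"dz":-120,"grip":1},{"wx":0,"wy":0,"wz":0,"dx":-110,"dy":200,"dz":-120,"grip":1}]'; python3 -c "
from h import *
im=np.mean([cap('top')['image'] for _ in range(6)],axis=0);c=cap('top');s=cap('side')
A=cv2.resize(np.clip(im[135:260,140:390]*1.4,0,255).astype(np.uint8),(800,400),interpolation=2);B=cv2.resize(s['image'][130:270,210:410],(286,200),interpolation=2)
o=np.zeros((600,800,3),np.uint8);o[:400]=A;o[400:,:286]=B
o[400:,300:]=cv2.resize(np.clip(im[178:243,283:353]*1.4,0,255).astype(np.uint8),(500,464))[:200];cv2.imwrite('pics/m9.png',o)"
```

```text
t: 31.38
tool_pos: [0.389, -0.2286, 0.3053]
eef_rot: [-3.141, -0.05, -0.0]
wrist_force: [0.6, 0.4, -0.2]
gripper_width: -0.0003
```

View pics/m9.png

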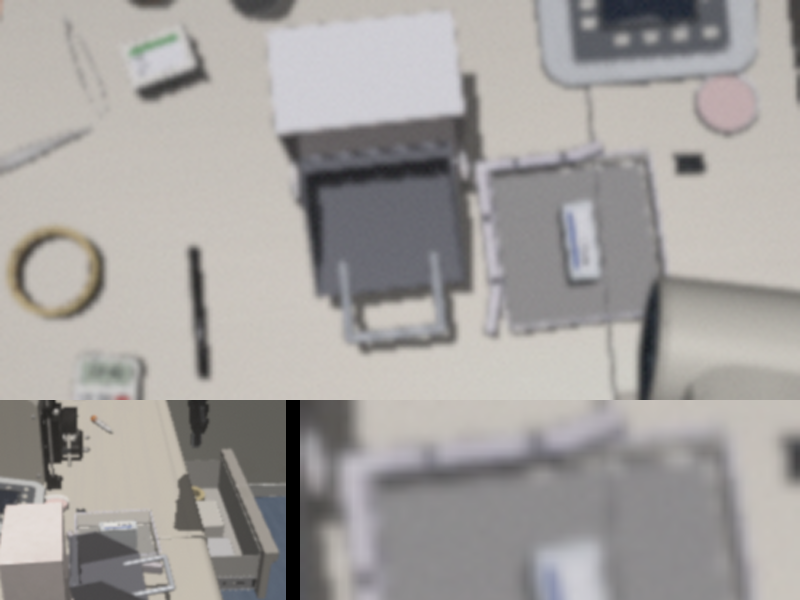

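The last picture shows the tray against both arms with no gap at the corner (487,168), the box at (580,240) inside it, the bin open, and the bystanders where they were. The arm touches nothing.

```bash
python3 -c "
from h import *
print(env.hand_in())"
```

```text
the job is handed in; nothing more can be done
None
```

The job is done and handed in at about 32 s of the 72 s allowed. No verdict was reported.

**What I did:**
- I slid the tray by a light grip on its right wall, along y and then x. It ended turned a degree or two, so I pressed it home from outside with shut fingers.
- I gripped the bar and pulled the bin along its arc to its stop, where the tool met about 16 N.
- I took the slide box out from under the bin's lip, levelled it, lowered it until it touched the tray floor, and released it.

**Last checks:**
- **Tray seating:** pressing again in y and x after the placing met stiff contact within about 0.5 mm of the first presses, at about -12.6 N and -10.5 N.
- **Left arm gap:** before that re-press, one reading of the top picture hinted at a few mm of gap at the near-left corner. Brightness profiles there showed the tray edge parallel to the left arm within about half a degree and no worktop between them. The right edge fitted less well, off by 1–2 pixels at its far end, which I put down to shadow.
- **Final picture:** the box is in the tray, the bin is open, and the arm is clear of everything. The petri dish, tape roll, marker and timer look unmoved by eye, though I did not measure them and the crop cut the timer off partly.

The highest contact force I read at the end of any move was about 20 N, well below the limits.

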